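# Dock the instrument tray plate on its pin

### The arm

A 6-joint arm with a two-finger parallel gripper is mounted at the origin on the work surface. World frame = base frame: x ahead of the robot, y to its left, z up, the work surface at z = 0. Lengths are in mm, angles in rad, forces in N, time in s.
With the tool pointing down it reaches from about 275 to 850 mm from the base axis. Payload 5.2 kg.
Tool frame: the origin (TCP) lies on the centre line of the jaws, within the pads' length; the fingertips stand 8 mm ahead of it and the grasp point (between the pads) lies 11 mm behind it; z points along the fingers, y is the line along which they close (so a half turn about z gives the same grasp; the last joint's range is limited). The gripper opens to 85 mm and grips with 20 to 120 N. Pads are 22 mm wide; open, the fingers measure 114 mm over their backs; the gripper's body (76 mm by 85 mm) begins 54 mm behind the grasp point. The pads swing forward as they close: fully open they stand 13 mm farther back than shut.
Start: joints at [-1.414, 0.259, 1.535, -0, 1.348, -0.203], TCP at [193.669, -514.779, 239.31] pointing down, gripper open.
Joint ranges: [-3.14, 3.14], [-0.91, 2.08], [0.19, 2.58], [-1.22, 4.36], [0.22, 2.71], [-3.12, 3.12]. Speed limits (rad/s): [2.57, 2.57, 3.14, 3.14, 3.14, 3.14].

### API

Orientations are given as [roll, pitch, yaw] about the fixed x, y, z axes, in that order (R = Rz(yaw) Ry(pitch) Rx(roll)).
In Python, from station import * gives the robot as it stands. The module is installed in compiled form; this text tells all that it offers.
- The arm moves only by the tool servo_tool, never from a script. Its argument "plan" is a list that holds one entry, the list of rows, each a list of 7 numbers: the shift along the tool's x, y, z in m, then the turn, a rotation vector about the tool's x, y, z in degrees, then the closure in counts, from 0 (fully open) to 255 (shut). A call has 1 to 20 rows; each row is the pose to reach, as a shift and turn from the pose commanded when the call began, along the tool's axes at that moment; what a row does not reach only later rows make up. A row lasts 1/8 s, in which the tool goes at most 62.5 mm and 10.7 degrees, less where a joint would pass 70% of its speed; a pose out of reach is approached as far as the arm can. A call with a gripper value outside its range is refused whole. The fingers move at their own pace and stop on an object; "squeeze" is the grip in N (left out, the last holds). Time passes only in rows, so rows that repeat a pose let the fingers close. It gives the time, the measured TCP pose, the force, the opening and the grip force at its end, in the units of the state.
- get_state(): the state, without advancing time (a new reading comes with each control period).
- read_camera(name): name is "scene" or "top" or "wrist"; returns a dict with "frame" (420x560x3 uint8, blue, green, red), "depth" (420x560 float32, mm along the optical axis (not along the pixel's ray), 0 where there is no reading), "mtx" (3x3 intrinsics, pixels), "view" (4x4, takes a point from world to camera coordinates); the wrist camera has in their place "tool_from_camera" (4x4, takes a point from camera to tool coordinates, whose origin is the TCP and whose axes are the flange's). Camera axes: x right, y up, looking along -z (the intrinsics and any distortion apply to the point x, -y, -z); pixel columns grow to the right and rows downward; lengths in mm; the calibration is good to about 2 mm. A picture is of the moment at which its call begins: read the wrist's pose just before it.
- job_done(): hands the job in; it is judged then, once.
The state is a dict: "time_s": time; "joints": joint angles; "joint_vel": joint speeds; "joint_torque": joint torques, N m; "ee_pos": TCP position; "tool_rot": TCP orientation; "contact_force": force on the tool from outside, world axes, zero at the start; "wrist_torque": the same for the moment, N m; "grip_width": finger opening in mm; "gripper_force": force on a finger pad.
Only numpy, scipy, OpenCV 4.12 (cv2) and the standard library are available. Lean on these libraries where they do the work, as an engineer would, in place of code of your own. Each camera call takes 0.05 s, during which the arm holds its last target. There are 200 camera calls.

### The job

Take the beige instrument tray plate by its blue fin and slide it forward under the white bridge bar of the dock until its round hole is over the dock's steel pin, then let it drop flat over the pin between the two side rails and let go. The tab on its front edge must end up holding the red roller lever switch clicked, but never drive the plate on so far that the lever is forced towards its end stop. Keep the gripper tilted back so that it does not knock the bridge, and leave the bottle, the cup and the blue tin where they stand.

Things in the scene. Friction and masses are not known exactly. Their poses are not given: they have to be found in the camera images.
- dock: Tray dock fixed to the bench. Origin on the bench surface in its middle; x axis = the direction in which the plate is slid in (roughly to the robot's left), y left, z up. In its frame, mm: pin at (60, 0); two steel side rails, x 20 to 120, 10 high, inner faces at y = +61 and -61; black switch housing 36 high at x 115 to 149, y 81 to 127. The aluminium sheet under it is flush with the bench.
- pin_tip (a point): Centre of the flat top of the fixed steel pin, 10 mm above the bench; axes as the dock's. The pin is 12 mm in diameter, chamfered to 7 mm at the top, on a flat blue disc of 32 mm.
- bridge (a point): Middle of the underside of the white bridge bar across the dock's y, 74 mm above the bench, at dock x = -18.5; axes as the dock's. The bar spans dock x -39 to +2, top 150 mm high; 156 mm clear between its posts. A gripper pointing straight down on the fin of the docked plate would hit the bar; tilted back 35 degrees (its body leaning to dock -x) it is well clear.
- plate: Loose beige tray plate, 180 x 110 x 6 mm, about 0.26 kg, flat on the bench before the bridge (on its dock -x side). Origin: centre of its underside; x axis to its front edge (90 mm ahead), z up. Docked, its origin is at dock (10, 0) mm, axes parallel to the dock's. Its front must be raised over the 10 mm pin on the way in; lifted 14 mm it still passes under the bridge. Black strips near y = +-46.
- hole (a point): Centre, at the plate's underside, of its through hole: 17 mm diameter, at plate x = +50, y = 0 mm; axes as the plate's.
- fin (a point): Point to grip: centre of the blue upright grip fin, at plate x = -45, y = 0, 26 mm above the underside; axes as the plate's. The fin is 54 mm long in x, 14 mm thick in y and reaches from 6 to 46 mm above the underside; fingers close along y. Gripped firmly (80 N) the lifted plate stays nearly level.
- tab (a point): Middle of the front face of the beige tab on the plate's front edge, at plate x = 90, y = 30, 16 mm above the underside; axes as the plate's. The tab is 30 mm wide and its top is 26 mm above the underside. It pushes the roller.
- switch (a joint): Roller lever of the switch, turning about an upright axis at dock (115, 85) mm: 0 rad at rest, grows as the roller is pushed to dock +x (about 0.018 rad per mm). It clicks at 0.06 rad, reads about 0.2 with the plate docked, is overtravelled above 0.42 and has its end stop at 0.55. Light spring, 0.2 to 1.5 N at the roller.
- roller (a point): Centre of the red roller (14 mm diameter, upright axis, from 10 to 34 mm above the bench) at the free end of the switch lever; at rest at x = 96, y = 30 mm in the dock's frame.
- bottle: Bystander: white dropper bottle with red label, 48 mm diameter, 85 mm tall, origin at the centre of its base.
- cup: Bystander: white cup, 70 mm diameter, 70 mm tall, origin at the centre of its base.
- tin: Bystander: round blue tin, 72 mm diameter, 32 mm tall, origin at the centre of its base.
Things that resemble listed ones, but are neither listed nor needed, are in the scene too. Of the things that look like the plate, the largest one is meant.

How it is judged (in metres and radians):
On the way, in this order (a step that is already met when the one before it is completed fails the run):
1. the plate's hole has passed under the bridge bar (x of hole in the frame of dock above 0.012 m and height (world z) of hole below 0.05 m), for 0.1 s.
2. the plate has dropped over the pin and the switch has clicked (horizontal distance between hole and pin_tip below 0.004 m and height (world z) of hole below 0.003 m and value of joint switch above 0.06 rad), for 0.2 s.
At the end, for the whole second after the job is handed in: The plate lies flat on the bench (hole's underside less than 3 mm up, tilt under 2 degrees) with its hole over the pin (centres within 4 mm), parallel to the dock within 8.5 degrees, at rest and released; the switch reads more than 0.06 and less than 0.42 rad (all of step 2 and angle between plate's own z axis and vertical below 0.035 rad and angle between the x axis of plate and the x axis of dock, either way round below 0.15 rad and value of joint switch below 0.42 rad and linear speed of plate below 0.02 m/s); the robot touches nothing.
It fails at once if the switch lever is overtravelled (above 0.42 rad) (value of joint switch above 0.42 rad).
It fails at once if the robot knocks the dock or its bridge (over 15 N) (contact force between any of the arm, the fingers and dock above 15 N).
It fails at once if a bystander is moved more than 20 mm (distance of any of bottle, cup, tin from where it was at the start of the episode above 0.02 m).
It also fails if it takes over 35 s, if anything falls off the work surface, if the arm or the gripper's body presses on something with over 40 N, if the wrist force passes 120 N, or if a joint passes its speed limit or range.

## Working session

There is one attempt and no reset: what is moved stays moved. The work goes in short steps, Python scripts to look and compute and a tool call to move; the robot and the scene stay as the last step left them, time stands still between calls to the robot, and variables do not carry over. Pictures are saved under pics/ and viewed, at most 10 in all, crops included, and the job is handed in when it is done.

Besides the shell and the picture viewer there is one more tool, called after "Emit:" as a command line: name --argument value ..., lists and objects as JSON in quotes. servo_tool: Moves the arm, as the interface text tells. Its arguments: {"type":"object","properties":{"plan":{"type":"array","items":{"type":"array","items":{"type":"array","items":{"type":"number"}}}},"squeeze":{"type":"number"}},"required":["plan"]}

```bash
mkdir -p pics
cat > h.py <<'E'
from station import *
import numpy as np, cv2, pickle
def grab(n,tag):
    s=get_state(); c=read_camera(n); c=dict(c); c['state']=s
    pickle.dump(c,open(f'{tag}.pkl','wb')); cv2.imwrite(f'pics/{tag}.png',c['frame']); return c
def load(tag): return pickle.load(open(f'{tag}.pkl','rb'))
E
python3 - <<'E'
from h import *
s=get_state();print(s)
a=grab('scene','s0');b=grab('top','t0')
print(a['mtx'],a['view'],b['mtx'],b['view'],[k for k in a])
E
```

```text
{'time_s': 0.0, 'joints': array([-1.41379101e+00,  2.59291178e-01,  1.53609273e+00, -2.24414189e-05,
        1.34801412e+00, -2.02770957e-01]), 'joint_vel': array([-0.00081269, -0.00217414, -0.0004249 ,  0.00040229, -0.00073671,
        0.00066295]), 'joint_torque': array([-3.12684388e-04, -4.46027112e+01, -2.90570676e+01, -1.69907125e-04,
        1.17857460e-02, -2.14274797e-05]), 'ee_pos': array([ 193.58161801, -514.24651684,  238.49871189]), 'tool_rot': array([-3.13981986e+00, -3.42143729e-04,  3.59780952e-01]), 'contact_force': array([ 0.50139865,  0.07717732, -0.34243916]), 'wrist_torque': array([0.06047701, 0.02413589, 0.00921878]), 'gripper_force': 0.0, 'grip_width': 85.50484746930817}
[[440.15661111   0.         278.30110776]
 [  0.         440.15661111 208.48297091]
 [  0.           0.           1.        ]] [[-6.96995841e-01  7.17071882e-01  2.17096004e-03  4.35946727e+02]
 [-5.09985964e-01 -4.97831522e-01  7.01482781e-01  2.46335860e+02]
 [ 5.04094351e-01  4.87823422e-01  7.12683096e-01 -1.39888881e+03]
 [ 0.00000000e+00  0.00000000e+00  0.00000000e+00  1.00000000e+00]] [[386.13170353   0.         276.09519147]
 [  0.         386.13170353 208.15244268]
 [  0.           0.           1.        ]] [[ 1.35664328e-02 -9.99790331e-01 -1.53377256e-02 -2.40275790e+01]
 [ 9.95286943e-01  1.20291469e-02  9.62247364e-02 -6.22121948e+02]
 [-9.60200613e-02 -1.65708644e-02  9.95241455e-01 -9.93865272e+02]
 [ 0.00000000e+00  0.00000000e+00  0.00000000e+00  1.00000000e+00]] ['frame', 'depth', 'mtx', 'view', 'state']
```

View pics/t0.png

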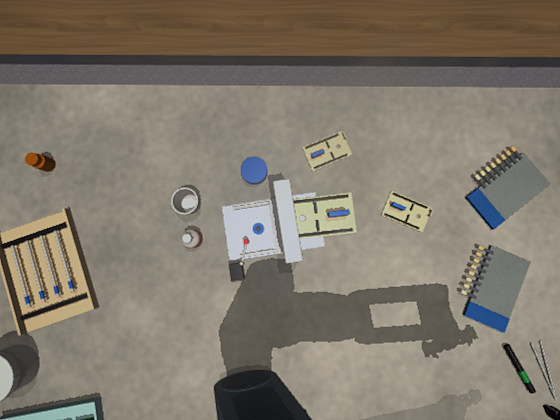

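View pics/s0.png

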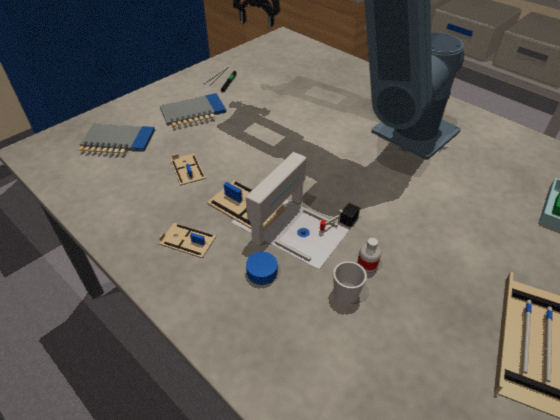

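The top view shows three plate-like things: (325,212) beside the bridge, (327,150) and (407,210). The one at (325,212) is the largest and lies on the dock's -x side, so it fits. The crop should confirm it. The dock pin disc is at (258,229), the roller at (246,241), the tin at (254,170), the cup at (185,200) and the bottle at (191,237).

```bash
cat >> h.py <<'E'
def ray(c,uv):
    "camera centre and world direction of a pixel (fixed cameras)"
    V=c['view']; R=V[:3,:3]; o=-R.T@V[:3,3]
    K=c['mtx']; d=np.array([(uv[0]-K[0,2])/K[0,0],-(uv[1]-K[1,2])/K[1,1],-1.])
    return o,R.T@d
def wview(c):
    "give a wrist picture a 'view' from the state read before it"
    from scipy.spatial.transform import Rotation as Rn
    T=np.eye(4);T[:3,:3]=Rn.from_euler('xyz',c['state']['tool_rot']).as_matrix();T[:3,3]=c['state']['ee_pos']
    c['view']=np.linalg.inv(T@c['tool_from_camera']); return c
def onz(c,uv,z):
    o,d=ray(c,uv); return o+d*(z-o[2])/d[2]
def depthpt(c,uv):
    o,d=ray(c,uv); return o+d*c['depth'][int(round(uv[1])),int(round(uv[0]))]
E
python3 - <<'E'
from h import *
c=load('t0'); f=c['frame']
cv2.imwrite('pics/tc.png',cv2.resize(f[140:290,170:370],None,fx=4,fy=4,interpolation=cv2.INTER_CUBIC))
for n,uv in dict(pin=(258,229),tin=(254,170),cup=(185,200),bottle=(191,237),fin=(340,212)).items(): print(n,depthpt(c,uv).round(),onz(c,uv,0).round())
E
```

```text
pin [567.  32.   9.] [568.  33.   0.]
tin [724.  44.  32.] [730.  47.   0.]
cup [645. 235.  -0.] [645. 235.   0.]
bottle [542. 195.  84.] [544. 215.   0.]
fin [ 613. -183.   45.] [ 617. -189.    0.]
```

View pics/tc.png

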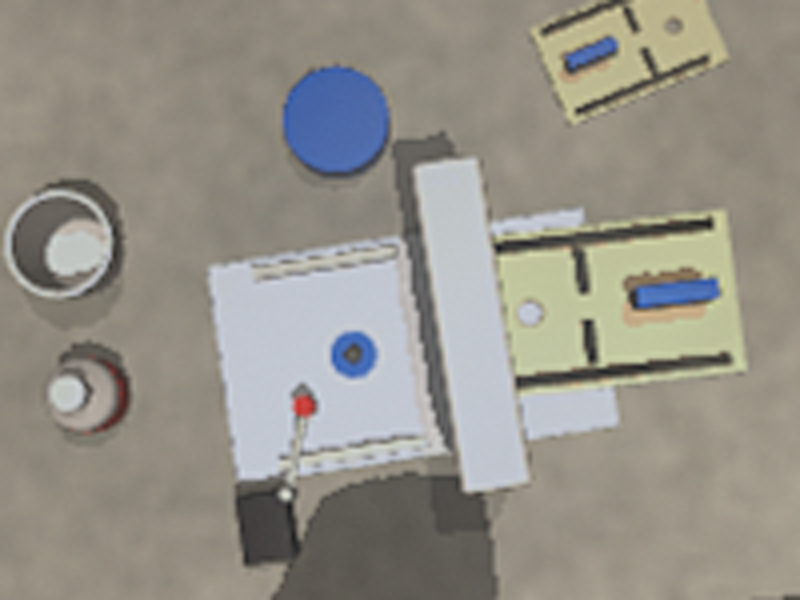

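The crop confirms it: the plate at crop (620,300) is larger than its twins, with hole at (530,312), fin at (675,293), and its front under the bridge bar. Next I measure the dock and plate.

Run:
```python
from h import *
c=load('t0'); f=c['frame'].astype(int); K=c['mtx']
v,u=np.mgrid[0:420,0:560]
o,_=ray(c,(0,0)); R=c['view'][:3,:3]
d=np.stack([(u-K[0,2])/K[0,0],-(v-K[1,2])/K[1,1],-np.ones(u.shape)],-1)@R
P=o+d*c['depth'][...,None]
reg=(u>170)&(u<370)&(v>140)&(v<290)
hsv=cv2.cvtColor(c['frame'],cv2.COLOR_BGR2HSV)
blue=(hsv[...,0]>95)&(hsv[...,0]<130)&(hsv[...,1]>120)&reg
def rect(m,z,n):
    pts=np.array([onz(c,p,z)[:2] for p in zip(u[m],v[m])],np.float32)
    r=cv2.minAreaRect(pts); print(n,m.sum(),np.array(r[0]).round(1),np.array(r[1]).round(1),r[2],'mean',pts.mean(0).round(1)); return pts
rect((P[...,2]>140)&(P[...,2]<165)&reg,150,'bridge')
disc=blue&(abs(u-258)<12)&(abs(v-229)<12); disc2=(abs(u-258)<8)&(abs(v-229)<8)&(hsv[...,1]>80)
rect(disc,0,'disc')
rect(blue&(abs(u-340)<20)&(abs(v-212)<10)&(P[...,2]>35),46,'fin')
beige=(hsv[...,0]>20)&(hsv[...,0]<40)&(hsv[...,1]>40)&(u>290)&(u<360)&(v>185)&(v<245)
rect(beige,6,'plate')
white=(hsv[...,2]>170)&(hsv[...,1]<45)&(abs(u-302)<7)&(abs(v-218)<7)
rect(white,3,'hole')
red=((hsv[...,0]<8)|(hsv[...,0]>172))&(hsv[...,1]>150)&(abs(u-246)<8)&(abs(v-241)<8)
rect(red,34,'roller')
print(P[c['depth']>0][:0], 'heights',[P[218,310].round(),P[229,258].round(),P[205,290].round()])
```

```text
bridge 1456 [582.2 -45.1] [194.9  40.7] 9.745569229125977 mean [581.3 -45.3]
disc 74 [570.5  32.9] [27.2 27.2] 0.7490512132644653 mean [569.9  33.3]
fin 96 [ 610.4 -178.7] [12.4 50.9] 7.071925640106201 mean [ 610.4 -178.8]
plate 1732 [ 597.  -149.5] [133.  159.6] 8.491634368896484 mean [ 607.8 -147.1]
hole 39 [596.2 -79.8] [17.1 28.9] 23.919021606445312 mean [597.1 -82.9]
roller 16 [534.5  62.9] [10.5  7.9] 1.2363648414611816 mean [533.8  63.1]
[] heights [array([ 599., -108.,    3.]), array([567.,  32.,   9.]), array([619., -50., 149.])]
```

```bash
cat >> h.py <<'E'
from scipy.spatial.transform import Rotation as Rn
def toolR(yaw,tilt):
    "tool x along heading yaw, z down, then leaned back by tilt (deg)"
    a=np.radians(yaw); x=np.array([np.cos(a),np.sin(a),0]); z=np.array([0,0,-1.])
    return np.stack([x,np.cross(z,x),z],1)@Rn.from_euler('y',tilt,degrees=True).as_matrix()
def move_to(G,yaw,tilt,back=0):
    "shift (m) and turn (deg) in tool axes bringing the grasp point to G, 'back' mm behind it"
    s=get_state(); R0=Rn.from_euler('xyz',s['tool_rot']).as_matrix(); R=toolR(yaw,tilt)
    p=np.array(G,float)+R[:,2]*(11-back)
    print('shift',(R0.T@(p-s['ee_pos'])/1000).round(4),'turn',Rn.from_matrix(R0.T@R).as_rotvec(degrees=True).round(2),'tcp',p.round(1))
E
python3 - <<'E'
from h import *
move_to((611.5,-186.6,32),97.7,42,120)
move_to((611.5,-186.6,32),97.7,0,160)
E
```

```text
shift [ 0.4902 -0.0883  0.1258] turn [ 28.1   35.28 -73.4 ] tcp [ 621.3 -258.9  113. ]
shift [ 0.5065 -0.1595  0.058 ] turn [-7.000e-02 -8.000e-02 -7.709e+01] tcp [ 611.5 -186.6  181. ]
```

Emit:
servo_tool --plan '[[[0.49,-0.088,0.09,28.1,35.3,-73.4,0],[0.49,-0.088,0.126,28.1,35.3,-73.4,0],[0.49,-0.088,0.126,28.1,35.3,-73.4,0],[0.49,-0.088,0.126,28.1,35.3,-73.4,0],[0.49,-0.088,0.126,28.1,35.3,-73.4,0],[0.49,-0.088,0.126,28.1,35.3,-73.4,0],[0.49,-0.088,0.126,28.1,35.3,-73.4,0],[0.49,-0.088,0.126,28.1,35.3,-73.4,0],[0.49,-0.088,0.126,28.1,35.3,-73.4,0],[0.49,-0.088,0.126,28.1,35.3,-73.4,0],[0.49,-0.088,0.126,28.1,35.3,-73.4,0],[0.49,-0.088,0.126,28.1,35.3,-73.4,0],[0.49,-0.088,0.126,28.1,35.3,-73.4,0]]]' --squeeze 100

```text
time_s: 1.72
ee_pos: [620.8, -261.2, 114.9]
tool_rot: [3.14, -0.73, 1.704]
contact_force: [-0.6, -1.2, 0.2]
grip_width: 85.6
gripper_force: 0.0
```

Run:
```python
from h import *
s=get_state();print(s['time_s'],s['ee_pos'],s['joints'].round(2))
move_to((611.5,-186.6,32),97.7,42,120)
w=wview(grab('wrist','w1')); print(w['mtx'],w['tool_from_camera'])
for n,p in dict(fin=(610.4,-178.7,46),hole=(597.3,-82.5,6),pin=(569.3,32.8,10)).items():
    q=w['view']@np.array([*p,1]);print(n,(w['mtx']@np.array([q[0],-q[1],-q[2]])/-q[2])[:2].round())
```

```text
1.725 [ 620.75717742 -261.21812829  114.88017146] [-0.78  0.9   0.97  0.44  1.86 -0.92]
shift [0.0004 0.0008 0.0029] turn [ 0.14  0.2  -0.04] tcp [ 621.3 -258.9  113. ]
[[369.48121704   0.         279.98077879]
 [  0.         369.48121704 206.89931969]
 [  0.           0.           1.        ]] [[ 6.75742374e-04  9.61508264e-01  2.74775182e-01  6.97143567e+01]
 [ 9.99999727e-01 -7.31911388e-04  1.01889328e-04 -1.11697349e+00]
 [ 2.99078516e-04  2.74775038e-01 -9.61508497e-01 -1.34288129e+02]
 [ 0.00000000e+00  0.00000000e+00  0.00000000e+00  1.00000000e+00]]
fin [282. 185.]
hole [282. 111.]
pin [269.  16.]
```

View pics/w1.png

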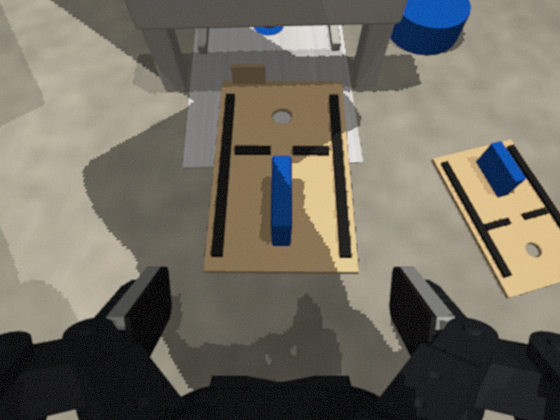

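The wrist view shows the fin at (282,200), the hole at (282,116), the plate corners at (205,270), (357,272), (344,83) and (222,85), the pin disc's edge at (267,29) and the bridge above. I refine the plate pose from this view.

Run:
```python
from h import *
c=wview(load('w1')); hsv=cv2.cvtColor(c['frame'],cv2.COLOR_BGR2HSV)
beige=cv2.inRange(hsv,(8,60,60),(35,255,255)); dark=cv2.inRange(hsv,(0,0,0),(179,255,45))
dx=np.array([-.169,.986]);dy=np.array([-.986,-.169])
def w(uv,z): return onz(c,uv,z)[:2]
# strips: black masks on plate
for n,(x0,x1) in dict(L=(205,240),R=(325,355)).items():
    m=np.zeros_like(dark);m[100:250,x0:x1]=dark[100:250,x0:x1]
    v,u=np.nonzero(m);p=np.array([w(q,6) for q in zip(u,v)],np.float32)
    vx,vy,_,_=cv2.fitLine(p,cv2.DIST_HUBER,0,.1,.01).ravel();print(n,len(p),np.degrees(np.arctan2(vy,vx))%180,p.mean(0).round(1))
g=cv2.cvtColor(c['frame'],cv2.COLOR_BGR2GRAY)
m=np.zeros_like(g);m[106:128,268:296]=255
hole=cv2.bitwise_and(m,cv2.bitwise_not(cv2.inRange(hsv,(8,50,0),(35,255,255))))
v,u=np.nonzero(hole);print('hole px',u.mean(),v.mean(),len(u),np.ptp(u),np.ptp(v),w((u.mean(),v.mean()),5))
blue=cv2.inRange(hsv,(100,120,40),(130,255,255));
m=np.zeros_like(g);m[140:255,262:300]=blue[140:255,262:300]
r=cv2.boundingRect(m);print('fin box',r)
print('corners',[w(q,6).round(1) for q in [(205,270),(357,272),(344,83),(222,85)]])
print('fin top far',w((282,155),46),'top near',[w((282,v),46).round(1) for v in (195,200,205,210,215)], 'depth fin', [depthpt(c,(282,v)).round() for v in range(150,250,10)])
```

```text
L 1434 97.16333 [ 559.7 -153.1]
R 1316 97.52008 [ 651.1 -139.6]
hole px 281.42622950819674 116.94535519125684 183 18 12 [598.00262131 -88.56188354]
fin box (271, 156, 21, 89)
corners [array([ 562.3, -232.2]), array([ 669.2, -219.4]), array([649.9, -42.8]), array([539.5, -60.2])]
fin top far [ 606.98053093 -155.14100423] top near [array([ 611.1, -186.3]), array([ 611.5, -189.9]), array([ 612. , -193.5]), array([ 612.5, -197.1]), array([ 613. , -200.6])] depth fin [array([ 603., -123.,    5.]), array([ 607., -159.,   46.]), array([ 609., -168.,   47.]), array([ 610., -175.,   46.]), array([ 611., -182.,   46.]), array([ 612., -190.,   46.]), array([ 613., -197.,   46.]), array([ 613., -204.,   46.]), array([ 614., -207.,   37.]), array([ 614., -207.,   18.])]
```

Run:
```python
from h import *
move_to((611.8,-190,32),97.3,42)
```

```text
shift [-0.0018  0.0004  0.1202] turn [-0.15  0.17  0.26] tcp [ 610.9 -182.7   23.8]
```

Emit:
servo_tool --plan '[[[-0.002,0.0,0.05,0,0,0,0],[-0.002,0.0,0.09,0,0,0,60],[-0.002,0.0,0.11,0,0,0,100],[-0.002,0.0,0.12,0,0,0,130],[-0.002,0.0,0.12,0,0,0,130],[-0.002,0.0,0.12,0,0,0,130]]]' --squeeze 100

```text
time_s: 2.52
ee_pos: [611.4, -183.1, 23.6]
tool_rot: [3.139, -0.73, 1.706]
contact_force: [0.6, -0.2, -0.3]
grip_width: 41.6
gripper_force: 0.0
```

Run:
```python
from h import *
s=get_state();print(s['time_s'],s['contact_force'])
move_to((611.8,-190,32),97.3,42)
c=grab('wrist','w2')
```

```text
2.525 [ 0.6408101  -0.19303043 -0.31282742]
shift [ 0.0005 -0.0005  0.0001] turn [-0.16  0.18  0.33] tcp [ 610.9 -182.7   23.8]
```

View pics/w2.png

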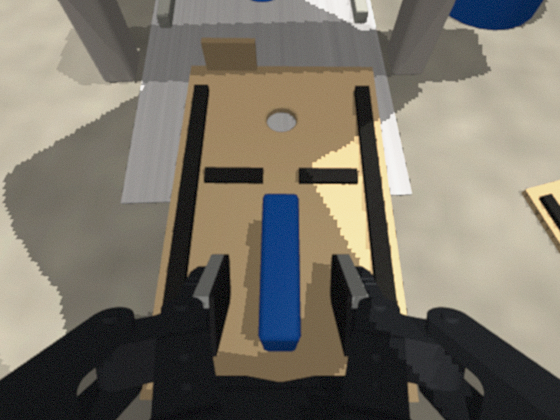

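The fin (280,270) is centred between the pads, and the hole is at (281,122). I close the gripper.

Emit:
servo_tool --plan '[[[0,0,0,0,0,0,255],[0,0,0,0,0,0,255],[0,0,0,0,0,0,255],[0,0,0,0,0,0,255],[0,0,0,0,0,0,255],[0,0,0,0,0,0,255],[0,0,0,0,0,0,255]]]' --squeeze 100

```text
time_s: 3.45
ee_pos: [611.2, -182.6, 23.2]
tool_rot: [3.14, -0.73, 1.706]
contact_force: [1.3, -4.3, 5.5]
grip_width: 12.5
gripper_force: 98.3
```

```bash
cat >> h.py <<'E'
def plate_w(c,z):
    "hole centre and strip yaw seen by the wrist camera with plate underside raised by z"
    hsv=cv2.cvtColor(c['frame'],cv2.COLOR_BGR2HSV)
    return hsv
E
python3 - <<'E'
from h import *
s=get_state();print(s['time_s'],s['contact_force'],s['grip_width'],s['gripper_force'],s['ee_pos'],s['tool_rot'])
c=wview(grab('wrist','w3'))
# tool moves: lift 14 (world up), axis up in tool frame, dock x in tool frame
R=Rn.from_euler('xyz',s['tool_rot']).as_matrix()
print('up',R.T@[0,0,1],'dx',R.T@[-.169,.986,0],'dy',R.T@[-.986,-.169,0])
hsv=cv2.cvtColor(c['frame'],cv2.COLOR_BGR2HSV)
m=np.zeros(hsv.shape[:2],np.uint8);m[105:140,262:302]=255
hole=cv2.bitwise_and(m,cv2.bitwise_not(cv2.inRange(hsv,(8,50,0),(35,255,255))))
v,u=np.nonzero(hole);print('hole',u.mean(),v.mean(),len(u),onz(c,(u.mean(),v.mean()),5))
dark=cv2.inRange(hsv,(0,0,0),(179,255,45))
for n,(x0,x1) in dict(L=(175,215),R=(350,390)).items():
    m=np.zeros_like(dark);m[95:230,x0:x1]=dark[95:230,x0:x1]
    v,u=np.nonzero(m);p=np.array([onz(c,q,6)[:2] for q in zip(u,v)],np.float32)
    vx,vy,_,_=cv2.fitLine(p,cv2.DIST_HUBER,0,.1,.01).ravel();print(n,len(p),np.degrees(np.arctan2(vy,vx))%180,p.mean(0).round(1))
# pin disc (lower edge) and sheet edges in this view
m=cv2.inRange(hsv,(100,120,40),(130,255,255));m[60:]=0;m[:,:200]=0;m[:,330:]=0
v,u=np.nonzero(m);print('disc lowest',u.min(),u.max(),v.max(), onz(c,(u[v==v.max()].mean(),v.max()),0))
E
```

```text
3.45 [ 1.34815188 -4.29419825  5.54712358] 12.470963888391012 98.25713038444519 [ 611.2040672  -182.60035996   23.22032109] [ 3.13982803 -0.73040969  1.70573845]
up [ 0.66717487  0.00131447 -0.74489997] dx [ 0.74473164 -0.03599113  0.66696059] dy [-0.02593309 -0.99972992 -0.0249913 ]
hole 280.45330296127565 121.98177676537586 439 [597.65476125 -88.54722756   5.        ]
L 2294 97.65902 [ 555.6 -122.2]
R 1666 97.475655 [ 646.8 -107.5]
disc lowest 253 271 1 [570.17712126  18.74503364   0.        ]
```

Emit:
servo_tool --plan '[[[0.0045,0,-0.005,0,0,0,255],[0.009,0,-0.01,0,0,0,255],[0.009,0,-0.01,0,0,0,255],[0.009,0,-0.01,0,0,0,255]]]'

```text
time_s: 4.0
ee_pos: [610.7, -181.7, 35.9]
tool_rot: [-3.141, -0.732, 1.705]
contact_force: [0.7, -0.1, -2.0]
grip_width: 12.9
gripper_force: 97.3
```

```bash
cat >> h.py <<'E'
def carry(hole,yaw,hole2,yaw2):
    "tool move that takes the held plate from hole,yaw to hole2,yaw2 (level)"
    s=get_state(); R0=Rn.from_euler('xyz',s['tool_rot']).as_matrix()
    Q=Rn.from_euler('z',yaw2-yaw,degrees=True).as_matrix()
    p=np.array(hole2)+Q@(s['ee_pos']-np.array(hole))
    print('shift',(R0.T@(p-s['ee_pos'])/1000).round(4),'turn',Rn.from_matrix(R0.T@Q@R0).as_rotvec(degrees=True).round(2))
def look(tag):
    c=wview(grab('wrist',tag)); 
    hsv=cv2.cvtColor(c['frame'],cv2.COLOR_BGR2HSV)
    s=c['state'];print(s['time_s'],s['contact_force'].round(1),s['grip_width'],s['gripper_force'],s['ee_pos'].round(1))
    return c,hsv
E
python3 - <<'E'
from h import *
c,hsv=look('w4'); d=c['depth']
# plate plane from depth (beige pixels beside fin and strips)
b=cv2.inRange(hsv,(8,60,40),(35,255,255)); v,u=np.nonzero(b)
k=(v>75)&(v<240)&(u>190)&(u<370)&(d[v,u]>0)
P=np.array([depthpt(c,q) for q in zip(u[k],v[k])]); med=np.median(P[:,2]); P=P[abs(P[:,2]-med)<8]
A=np.c_[P[:,:2]-P[:,:2].mean(0),np.ones(len(P))]; s=np.linalg.lstsq(A,P[:,2],rcond=None)[0]
print('plate top z',s[2],'at',P[:,:2].mean(0),'slope deg along dx,dy',np.degrees(s[:2]@np.array([-.17,.985])),np.degrees(s[:2]@np.array([-.985,-.17])))
m=np.zeros(hsv.shape[:2],np.uint8);m[105:140,262:302]=255
hole=cv2.bitwise_and(m,cv2.bitwise_not(cv2.inRange(hsv,(8,50,0),(35,255,255))))
v,u=np.nonzero(hole);print('hole',u.mean(),v.mean(),len(u),np.ptp(u),np.ptp(v))
zt=s[2]; h=onz(c,(u.mean(),v.mean()),zt);print(h)
E
```

```text
4.0 [ 0.7 -0.1 -2. ] 12.923154554862785 97.31021761894226 [ 610.7 -181.7   35.9]
plate top z 18.607258752595847 at [ 599.66591814 -107.61263428] slope deg along dx,dy -0.10511093198466002 -0.014047126898922147
hole 280.41604010025065 122.80200501253132 399 27 18
[597.14863615 -88.80562521  18.60725875]
```

View pics/w4.png

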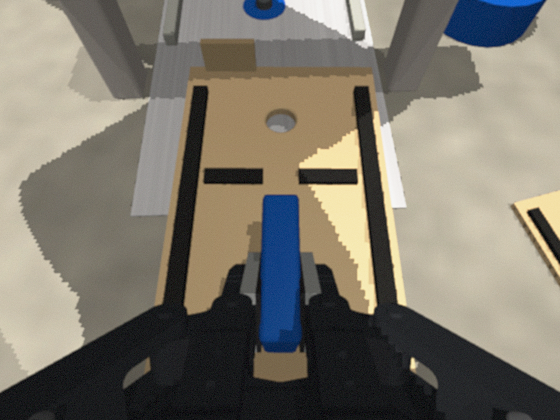

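The plate hangs level, with its underside about 12.8 mm up. The pin disc is visible at (264,8) under the bridge, with the rails at (172,20) and (357,20), and the hole at (281,122). I measure the pin in the same view.

Run:
```python
from h import *
c=wview(load('w4')); hsv=cv2.cvtColor(c['frame'],cv2.COLOR_BGR2HSV)
m=cv2.inRange(hsv,(100,120,40),(130,255,255));m[40:]=0;m[:,:200]=0;m[:,330:]=0
v,u=np.nonzero(m); p=np.array([onz(c,q,0)[:2] for q in zip(u,v)])
dx=np.array([-.169,.986]);dy=np.array([-.986,-.169])
a=p@dx;b=p@dy
print('u',u.min(),u.max(),'v',v.min(),v.max(),'disc near edge along',a.min(),'lateral',b.min(),b.max())
A=a.min()+16;B=(b.min()+b.max())/2;print('pin from near edge',A*dx+B*dy)
g=np.array([569.5,33.0]);print('top-cam pin along/lat',g@dx,g@dy)
dark=cv2.inRange(hsv,(0,0,0),(179,90,110))[:14,250:280];vv,uu=np.nonzero(dark);print('pin px',uu.mean()+250,uu.min()+250,uu.max()+250,vv.max(),onz(c,(uu.mean()+250,3),8))
carry((597.4,-88.7,13),97.6,(569.3,33.3,13),99.7)
```

```text
u 244 284 v 0 18 disc near edge along -77.40674883100377 lateral -581.0020941314554 -550.913747454901
pin from near edge [568.41225045  35.09983427]
top-cam pin along/lat -63.70750000000001 -567.104
pin px 263.7190082644628 257 271 9 [569.67602635  24.68206258   8.        ]
shift [ 0.0928 -0.008   0.0834] turn [ 1.4  -0.   -1.56]
```

Run:
```python
from h import *
carry((597.4,-88.7,13),97.6,(569.2+.169*18,33.9-.986*18,13.5),99.7)
```

```text
shift [ 0.0802 -0.0074  0.0714] turn [ 1.4  -0.   -1.56]
```

Emit:
servo_tool --plan '[[[0.008,-0.003,0.007,0.5,0,-0.5,255],[0.019,-0.006,0.017,0.9,0,-1.0,255],[0.03,-0.0075,0.027,1.4,0,-1.6,255],[0.042,-0.0075,0.037,1.4,0,-1.6,255],[0.054,-0.0075,0.048,1.4,0,-1.6,255],[0.066,-0.0075,0.059,1.4,0,-1.6,255],[0.075,-0.0075,0.067,1.4,0,-1.6,255],[0.08,-0.0075,0.0715,1.4,0,-1.6,255],[0.08,-0.0075,0.0715,1.4,0,-1.6,255]]]'

```text
time_s: 5.18
ee_pos: [588.9, -76.2, 36.4]
tool_rot: [3.141, -0.731, 1.743]
contact_force: [-0.5, -0.4, -2.2]
grip_width: 12.9
gripper_force: 97.4
```

Run:
```python
from h import *
s=get_state();print(s['time_s'],s['contact_force'].round(1),s['ee_pos'],s['tool_rot'],s['gripper_force'])
t=grab('top','t1');sc=grab('scene','s1')
a=cv2.resize(t['frame'][190:270,215:315],None,fx=4,fy=4,interpolation=cv2.INTER_CUBIC)
b=cv2.resize(sc['frame'][180:280,240:370],None,fx=3,fy=3,interpolation=cv2.INTER_CUBIC)
o=np.zeros((320,800,3),np.uint8);o[:320,:400]=a;o[:300,405:795]=b;cv2.imwrite('pics/c1.png',o)
```

```text
5.175 [-0.5 -0.4 -2.2] [588.94375927 -76.21803015  36.4181296 ] [ 3.14065694 -0.73149377  1.74320932] 97.38892078399658
```

View pics/c1.png

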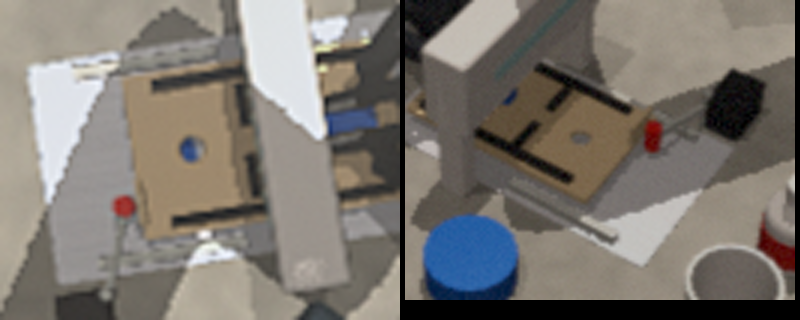

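The plate is past the bridge. In the top crop the hole is at (193,149) with the blue disc starting to show on its left. In the scene crop the hole is at (580,137), and the tab is just short of the roller. I measure hole against pin in the same cameras.

```bash
cat >> h.py <<'E'
dx=np.array([-.169,.986]);dy=np.array([-.986,-.169])
def holefit(c,box,z):
    "hole rim from non-beige blob inside box (u0,v0,u1,v1), cast on height z"
    hsv=cv2.cvtColor(c['frame'],cv2.COLOR_BGR2HSV); u0,v0,u1,v1=box
    k=6; up=cv2.resize(c['frame'][v0:v1,u0:u1],None,fx=k,fy=k,interpolation=cv2.INTER_CUBIC)
    b=up[...,0].astype(float)/(up[...,2].astype(float)+1)   # blue/red: low on beige
    ref=np.median(b); m=(b>ref*1.25).astype(np.uint8)
    cs,_=cv2.findContours(m,cv2.RETR_EXTERNAL,cv2.CHAIN_APPROX_NONE)
    ct=max(cs,key=cv2.contourArea); M=cv2.moments(ct); q=((M['m10']/M['m00']+.5)/k-.5+u0,(M['m01']/M['m00']+.5)/k-.5+v0)
    return q,cv2.boundingRect(ct)[2:],onz(c,q,z)[:2]
E
python3 - <<'E'
from h import *
for t,box in (('t1',(254,219,272,236)),('s1',(291,214,310,237))):
    q,s,h=holefit(load(t),box,18.5);print(t,q,np.array(s)/6,h,'along',h@dx,'lat',h@dy)
for t,(uc,vc) in (('t0',(258,229)),('s0',(303,232))):
    c=load(t);hsv=cv2.cvtColor(c['frame'],cv2.COLOR_BGR2HSV);m=cv2.inRange(hsv,(95,100,30),(130,255,255))
    k=np.zeros_like(m);k[vc-12:vc+12,uc-12:uc+12]=m[vc-12:vc+12,uc-12:uc+12]
    ct=max(cv2.findContours(k,cv2.RETR_EXTERNAL,cv2.CHAIN_APPROX_NONE)[0],key=cv2.contourArea)
    (q,_,_)=cv2.fitEllipse(ct);p=onz(c,q,0)[:2];print(t,q,cv2.boundingRect(ct),p,'along',p@dx,'lat',p@dy)
E
```

```text
t1 (262.3320993747943, 226.986645826478) [6.         6.66666667] [572.52005201  20.19992669] along -76.83876106864669 lat -567.9185588916549
s1 (298.155, 225.95855555555556) [5.66666667 3.5       ] [574.63272074  18.89921339] along -78.47830540417496 lat -569.7818297094533
t0 (257.9197998046875, 228.05126953125) (253, 223, 11, 11) [570.34369645  33.10217907] along -63.7493361413183 lat -567.9531529653657
s0 (302.9193420410156, 232.0) (297, 228, 12, 9) [568.49686403  30.23494801] along -66.26431128754847 lat -565.6476141471663
```

Emit:
servo_tool --plan '[[[0.004,-0.0002,0.0036,0,0,0,255],[0.008,-0.0005,0.007,0,0,0,255],[0.0097,-0.0007,0.0087,0,0,0,255],[0.0097,-0.0007,0.0087,0,0,0,255]]]'

```text
time_s: 5.78
ee_pos: [586.0, -63.7, 36.4]
tool_rot: [3.141, -0.731, 1.743]
contact_force: [-0.2, 0.0, -2.3]
grip_width: 12.7
gripper_force: 97.4
```

Run:
```python
from h import *
s=get_state();print(s['time_s'],s['contact_force'].round(1),s['ee_pos'],s['tool_rot'])
t=grab('top','t2');sc=grab('scene','s2')
for tt,box in (('t2',(250,219,268,237)),('s2',(294,217,313,239))):
    q,sz,h=holefit(load(tt),box,15.5);print(tt,q,np.array(sz)/6,h,'along',h@dx,'lat',h@dy)
a=cv2.resize(t['frame'][205:255,230:290],None,fx=6,fy=6,interpolation=cv2.INTER_CUBIC)
b=cv2.resize(sc['frame'][200:255,275:340],None,fx=6,fy=6,interpolation=cv2.INTER_CUBIC)
o=np.zeros((330,755,3),np.uint8);o[:300,:360]=a;o[:330,365:755]=b;cv2.imwrite('pics/c2.png',o)
R=Rn.from_euler('xyz',s['tool_rot']).as_matrix();print('down',R.T@[0,0,-1])
```

```text
5.775 [-0.2  0.  -2.3] [586.01781772 -63.690975    36.41767117] [ 3.14066899 -0.73147466  1.74305738]
t2 (257.8259322516368, 227.9370908055793) [6.66666667 6.83333333] [569.96221848  32.38200245] along -64.39496050401273 lat -567.4553058362194
s2 (302.7886630532972, 228.02669376693768) [6.5        3.66666667] [569.65234586  29.96471604] along -66.72603643636154 lat -566.7412500288692
down [-6.67967785e-01 -6.87379391e-04  7.44189872e-01]
```

View pics/c2.png

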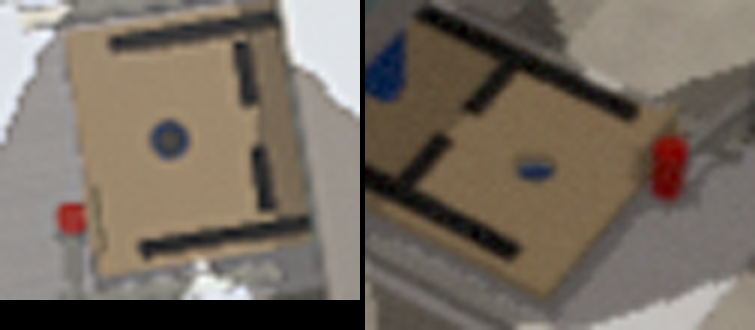

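The top crop shows the dark pin tip ringed by blue, centred in the hole at (170,139), and the tab now touches the red roller. Both cameras agree within about 1 mm, so I lower.

Emit:
servo_tool --plan '[[[-0.001,0,0.0012,0,0,0,255],[-0.002,0,0.0023,0,0,0,255],[-0.003,0,0.0034,0,0,0,255],[-0.004,0,0.0045,0,0,0,255],[-0.0047,0,0.0052,0,0,0,255],[-0.0047,0,0.0052,0,0,0,255]]]'

```text
time_s: 6.62
ee_pos: [586.1, -63.9, 29.2]
tool_rot: [3.141, -0.732, 1.743]
contact_force: [0.7, -0.7, -1.8]
grip_width: 13.0
gripper_force: 97.4
```

Emit:
servo_tool --plan '[[[-0.001,0,0.0012,0,0,0,255],[-0.002,0,0.0023,0,0,0,255],[-0.003,0,0.0034,0,0,0,255],[-0.0036,0,0.004,0,0,0,255],[-0.0036,0,0.004,0,0,0,255]]]'

```text
time_s: 7.25
ee_pos: [586.1, -63.9, 23.9]
tool_rot: [3.141, -0.732, 1.743]
contact_force: [0.9, 0.0, -1.7]
grip_width: 12.8
gripper_force: 97.4
```

Emit:
servo_tool --plan '[[[-0.0004,0,0.0005,0,0,0,255],[-0.0004,0,0.0005,0,0,0,255],[-0.0004,0,0.0005,0,0,0,200],[-0.0004,0,0.0005,0,0,0,160],[-0.0004,0,0.0005,0,0,0,130],[-0.0004,0,0.0005,0,0,0,130],[-0.0004,0,0.0005,0,0,0,130],[-0.0004,0,0.0005,0,0,0,130]]]'

```text
time_s: 8.25
ee_pos: [586.1, -63.9, 23.3]
tool_rot: [3.141, -0.732, 1.743]
contact_force: [0.5, -0.2, -0.3]
grip_width: 41.7
gripper_force: 0.0
```

Run:
```python
from h import *
c,hsv=look('w5'); d=c['depth']
t=grab('top','t3');q,sz,h=holefit(t,(250,219,268,237),3);print(q,h,'along',h@dx,'lat',h@dy)
print(get_state()['grip_width'])
sc=grab('scene','s3')
a=cv2.resize(t['frame'][205:255,230:290],None,fx=6,fy=6,interpolation=cv2.INTER_CUBIC)
b=cv2.resize(sc['frame'][200:255,275:340],None,fx=6,fy=6,interpolation=cv2.INTER_CUBIC)
o=np.zeros((650,755,3),np.uint8);o[:300,:360]=a;o[:330,365:755]=b;o[335:650,:420]=cv2.resize(c['frame'],(420,315));cv2.imwrite('pics/c3.png',cv2.resize(o,None,fx=.9,fy=.9))
```

```text
8.25 [ 0.5 -0.2 -0.3] 41.66563177387317 0.0 [586.1 -63.9  23.3]
(258.42396646429603, 228.05468825286692) [570.21970444  31.54589434] along -65.26287823515109 lat -567.5678847241078
42.08902650934955
```

View pics/c3.png

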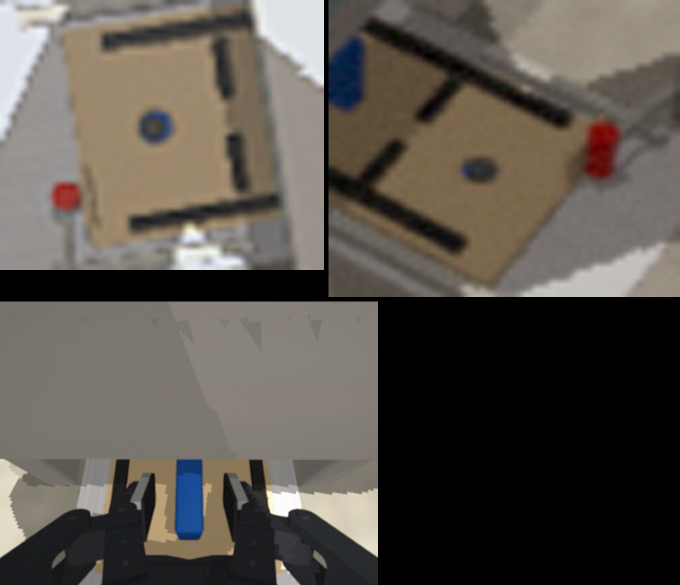

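The plate lies flat with the pin tip standing in the hole, at top crop (155,126) and scene crop (480,169). The tab presses the roller, and the open fingers are clear of the fin. I back off along the tool axis.

Emit:
servo_tool --plan '[[[0,0,-0.01,0,0,0,130],[0,0,-0.03,0,0,0,130],[0,0,-0.06,0,0,0,130],[0,0,-0.09,0,0,0,130],[0,0,-0.12,0,0,0,130],[0,0,-0.12,0,0,0,130],[0,0,-0.12,0,0,0,130]]]'

```text
time_s: 9.28
ee_pos: [599.2, -142.3, 112.0]
tool_rot: [-3.141, -0.732, 1.742]
contact_force: [-0.2, 0.1, 0.0]
grip_width: 41.9
gripper_force: 0.0
```

Run:
```python
from h import *
a=load('t0');t=grab('top','t4')
q,sz,h=holefit(t,(250,219,268,237),3);print(q,h,'along',h@dx,'lat',h@dy,'pin',-63.7,-568)
def red(c):
    hs=cv2.cvtColor(c['frame'],cv2.COLOR_BGR2HSV);m=(((hs[...,0]<8)|(hs[...,0]>172))&(hs[...,1]>150))[233:249,236:256]
    v,u=np.nonzero(m);p=onz(c,(u.mean()+236,v.mean()+233),34)[:2];return p
r0,r1=red(a),red(t);print('roller moved along',(r1-r0)@dx,'rad',.018*((r1-r0)@dx))
print('plate z',[depthpt(t,p)[2].round(1) for p in ((252,222),(268,222),(256,238),(266,232))],get_state()['contact_force'].round(1))
```

```text
(258.4312699796571, 228.0603506732539) [570.20462538  31.52581653] along -65.28012658734846 lat -567.5496236197597 pin -63.7 -568
roller moved along 9.706828091838156 rad 0.1747229056530868
plate z [np.float64(0.0), np.float64(7.8), np.float64(10.0), np.float64(4.8)] [-0.6  0.1 -0.2]
```

```bash
python3 -c "
from station import *
print(job_done())"
```

```text
the job is handed in; nothing more can be done
None
```

I handed the job in after about 9.3 s of robot time: the plate lies over the pin between the rails, with its hole within about 2 mm of the pin's centre in the top view. The roller is pushed about 10 mm (roughly 0.17 rad), and the gripper is released and backed clear. The hand-in gave no verdict, and I did not re-measure the bottle, cup and tin afterwards.

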